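Service-reset the gearbox test bench controller

ROBOT

A 7-joint arm with a two-finger parallel gripper is mounted at the origin on the work surface. World frame = base frame: x ahead of the robot, y to its left, z up, the work surface at z = 0. Lengths are in mm, angles in degrees, forces in N, time in s.
With the tool pointing down it reaches from about 425 to 800 mm from the base axis. Payload 8.3 kg.
Tool frame: the origin (TCP) lies at the very end of the fingers, on their centre line; the grasp point (between the pads) lies 19 mm behind it; z points along the fingers, y is the direction in which the jaws open and shut (so a half turn about z gives the same grasp; the last joint's range is limited). The gripper opens to 85 mm and grips with 20 to 120 N. Pads are 22 mm wide; open, the fingers measure 114 mm over their backs; the gripper's body (76 mm by 85 mm) begins 54 mm behind the grasp point. The pads swing forward as they close: fully open they stand 13 mm farther back than shut.
Start: joints at [-71.442, 21.967, 0.94, 78.501, -0.361, 79.538, -2.664], TCP at [235.715, 578.828, 231.279] pointing down, gripper open.
Joint ranges: [-169.22, 169.22], [-14.56, 117.87], [-87.37, 89.26], [10.42, 133.3], [-82.24, 262.24], [0.94, 117.77], [-172.7, 172.7]. Speed limits (degrees/s): [136.94, 136.94, 172.46, 172.46, 180, 180, 180].

INTERFACE

Orientations are given as [roll, pitch, yaw] about the fixed x, y, z axes, in that order (R = Rz(yaw) Ry(pitch) Rx(roll)).
In Python, from bench import arm gives the robot as it stands.
- The arm moves only by the tool send_rows, never from a script. Its argument "series" is a list of rows, each a list of 4 numbers: the shift along the tool's x, y, z in m, then the turn about the tool's z in rad. In form: [[dx, dy, dz, yaw], ...]. A call has 1 to 20 rows; each row shifts and turns the pose as measured when the row begins, along the tool's axes as they then stand; what a row does not reach is not made up. A row lasts 1/10 s, in which the tool goes at most 50 mm and 8.59 degrees, less where a joint would pass 70% of its speed; a pose out of reach is approached as far as the arm can. A call with a gripper value outside its range is refused whole. "claw" is the closure in counts, from 0 (fully open) to 255 (shut), set as the call begins (left out, the last holds). The fingers move at their own pace and stop on an object; "newtons" is the grip in N (left out, the last holds). Time passes only in rows, so rows that do not move let the fingers close. It gives the time, the measured TCP pose, the force and the opening at its end, in the units of the state.
- arm.get_obs(): the state, without advancing time (a new reading comes with each control period).
- arm.get_image(name): name is "scene" or "top"; returns a dict with "frame" (480x640x3 uint8, red, green, blue), "depth" (480x640 float32, mm along the optical axis (not along the pixel's ray), 0 where there is no reading), "intrinsics" (3x3 intrinsics, pixels), "k1" (the pictures are not rectified: a ray, as slopes to the right and down, at radius r is drawn at 1 + k1 r^2 times it, then the intrinsics apply), "rvec" (rotation vector, rad) and "tvec" (3), from world to camera coordinates, as OpenCV has them. Camera axes: x right, y down, z forward; pixel columns grow to the right and rows downward; lengths in mm; the calibration is good to about 2 mm. A picture is of the moment at which its call begins.
- arm.finish_job(): hands the job in, once; it reports no verdict.
The state is a dict: "time": time; "qpos": joint angles; "joint_velocities": joint speeds; "joint_efforts": joint torques, N m; "tcp_pos": TCP position; "ee_rot": TCP orientation; "force": force on the tool from outside, world axes, zero at the start; "wrist_torque": the same for the moment, N m; "gripper_width": opening from 0.0 (shut) to 1.0 (fully open).
Only numpy, scipy, OpenCV 4.12 (cv2) and the standard library are available. Lean on these libraries where they do the work, as an engineer would, in place of code of your own. Each camera call takes 0.05 s, during which the arm holds its last target.

TASK

Put the gearbox tester into service reset: press the yellow, then the blue, then the green key on the grey console, each fully down and let up again before the next, never the red one; then, with the orange-handled stylus from the stand, reach through the white-rimmed hole, push the red reset button at its bottom all the way down and finish still holding the stylus in the gripper with the button held down. Leave the can, the bearing and the hammer where they are.

Things in the scene. Friction and masses are not known exactly. Their poses are not given: they have to be found in the camera images.
- console: grey box-shaped controller of a gearbox test bench, fixed to the bench, 200 (its x) x 270 (its y) x 70 mm high; origin at the centre of its underside, x away from the robot at yaw 0, z up. Four round keys stand in a row on its top, 50 mm from its centre towards the robot (its x = -50, y = -90, -30, 30, 90 mm; which colour is at which place changes). In the far part of the top are a black-framed green display (flat) and, at its x = 50, y = 75 mm, the white-rimmed reset hole
- reset_hole (a point): centre of the mouth of the reset hole, level with the console's top (70 mm above the bench): a straight vertical round hole 22 mm in diameter and 45 mm deep, with a white rim 33 mm across outside and 2 mm proud
- reset_button (a joint): how far the red reset button at the bottom of the reset hole is pressed, m: 0 up, 0.006 at its stop. Its round flat top is 16 mm across and lies 30 mm below the hole's mouth (40 mm above the bench) when up. It moves straight down; the spring needs about 2 N to start and 5.4 N to reach the stop, and pushes it up again when let go
- stand: square aluminium block 70 x 70 x 65 mm high, fixed to the bench, origin at the centre of its underside; the stylus stands in the 11 mm hole in the middle of its top
- stylus: service stylus, loose, 40 to 85 g, standing upright in the stand, tip down: a straight steel shaft 8 mm in diameter and 60 mm long, flat-ended, then a round orange handle 18 mm in diameter and 80 mm long with two black bands. Origin at the centre of the shaft's tip, z up along the stylus to the handle; the handle spans z = 60 to 140 mm. The handle's shoulder rests on the stand's top, so the tip begins 5 mm above the bench and must be raised 60 mm to leave the stand
- stylus_handle (a point): point on the stylus axis 100 mm above its tip, the middle of the handle, a good place to grip
- paint_can: bystander: steel can with a paper label, 80 mm in diameter, 100 mm high, loose; origin at the centre of its underside
- bearing: bystander: steel bearing ring lying flat, 72 mm outside, 20 mm high, loose; origin at the centre of its underside
- hammer: bystander: hammer with a wooden handle lying behind the console, 280 mm long along its x, loose; origin under the middle of its length
- key_yellow (a joint): how far the yellow key is pressed, m: 0 up, 0.006 at its stop; it moves straight down on a spring (1.5 N to start, 5 N at the stop) and comes up when let go
- key_yellow_top (a point): centre of the top of the yellow key's round cap, 28 mm in diameter, 92 mm above the bench when up; the cap stands 10 mm proud of its black collar (44 mm across), which is 12 mm high on the console; keys stand 60 mm apart
- key_blue (a joint): how far the blue key is pressed, m: 0 up, 0.006 at its stop; it moves straight down on a spring (1.5 N to start, 5 N at the stop) and comes up when let go
- key_blue_top (a point): centre of the top of the blue key's round cap, 28 mm in diameter, 92 mm above the bench when up; the cap stands 10 mm proud of its black collar (44 mm across), which is 12 mm high on the console; keys stand 60 mm apart
- key_green (a joint): how far the green key is pressed, m: 0 up, 0.006 at its stop; it moves straight down on a spring (1.5 N to start, 5 N at the stop) and comes up when let go
- key_green_top (a point): centre of the top of the green key's round cap, 28 mm in diameter, 92 mm above the bench when up; the cap stands 10 mm proud of its black collar (44 mm across), which is 12 mm high on the console; keys stand 60 mm apart
- key_red (a joint): how far the red key is pressed, m: 0 up, 0.006 at its stop; it moves straight down on a spring (1.5 N to start, 5 N at the stop) and comes up when let go
- key_red_top (a point): centre of the top of the red key's round cap, 28 mm in diameter, 92 mm above the bench when up; the cap stands 10 mm proud of its black collar (44 mm across), which is 12 mm high on the console; keys stand 60 mm apart

How it is judged:
By the outcome, as a careful person would: the job done as asked, in the order asked, and still so for the second after the job is handed in, while the arm keeps its last pose, push and grip.
It also fails if it takes over 64 s, if anything falls off the work surface, if the arm or the gripper's body presses on something with over 40 N, if the wrist force passes 120 N, or if a joint passes its speed limit or range.

## Working session

There is one attempt and no reset: what is moved stays moved. The work goes in short steps, Python scripts to look and compute and a tool call to move; the robot and the scene stay as the last step left them, time stands still between calls to the robot, and variables do not carry over. Pictures are saved under pics/ and viewed, and the job is handed in when it is done.

Besides the shell and the picture viewer there is one more tool, called as name([rows], argument=value, ...), one row to a line, values as JSON. send_rows: Moves the arm, as the interface text tells. Its arguments: {"type":"object","properties":{"series":{"type":"array","items":{"type":"array","items":{"type":"number"}}},"claw":{"type":"number"},"newtons":{"type":"number"}},"required":["series"]}

```bash
ls; mkdir -p pics; cat > h.py <<'E'
import numpy as np, cv2
from bench import arm
def cam(n,save=None):
    d=arm.get_image(n)
    if save: cv2.imwrite('pics/'+save,d['frame'][:,:,::-1])
    return d
def ray(d,u,v):
    K=np.array(d['intrinsics']);x=(u-K[0,2])/K[0,0];y=(v-K[1,2])/K[1,1]
    rd=np.hypot(x,y);r=rd
    for _ in range(30): r=rd/(1+d['k1']*r*r)
    s=r/rd if rd>0 else 1
    R=cv2.Rodrigues(np.array(d['rvec'],float))[0];t=np.array(d['tvec'],float).ravel()
    return -R.T@t, R.T@np.array([x*s,y*s,1])
def onz(d,u,v,z):
    c,r=ray(d,u,v);return c+r*(z-c[2])/r[2]
def proj(d,p):
    R=cv2.Rodrigues(np.array(d['rvec'],float))[0];t=np.array(d['tvec'],float).ravel()
    q=R@np.array(p,float)+t;x,y=q[0]/q[2],q[1]/q[2];f=1+d['k1']*(x*x+y*y)
    K=np.array(d['intrinsics']);return K[0,0]*x*f+K[0,2],K[1,1]*y*f+K[1,2]
E
python3 - <<'E'
from h import *
for n in('scene','top'):
    d=cam(n,n+'0.png');c,r=ray(d,320,240);print(n,c,r,d['k1'])
print(arm.get_obs())
E
```

```text
pics
scene [ 928.66990727 -543.79982057  620.4670452 ] [-0.3973641   0.64016892 -0.65800979] -0.05229189663457071
top [566.62211953  -6.12983484 862.1125212 ] [ 0.04913437  0.02018592 -0.99864408] 0.009615750295247468
{'time': 0.1, 'qpos': array([-71.44266716,  22.01010209,   0.93709329,  78.55493497,
        -0.36069546,  79.53747974,  -2.663183  ]), 'joint_velocities': array([ 0.01509616, -0.05270277,  0.03763771, -0.23209021, -0.06522067,
        0.02118497, -0.09773848]), 'joint_efforts': array([ 2.36911917e-03, -6.29135656e+01,  8.47283285e-01, -3.72766793e+01,
        1.67559256e-02,  1.03992605e-02,  2.83962507e-06]), 'tcp_pos': array([235.54549773, 578.43188464, 230.38510548]), 'ee_rot': array([-1.79900296e+02,  1.23111272e-03,  1.57844564e+02]), 'force': array([-0.30680495,  0.66938114, -0.25765217]), 'wrist_torque': array([-0.01129827,  0.03967196,  0.02925799]), 'gripper_width': 0.9973277678479936}
```

View pics/scene0.png

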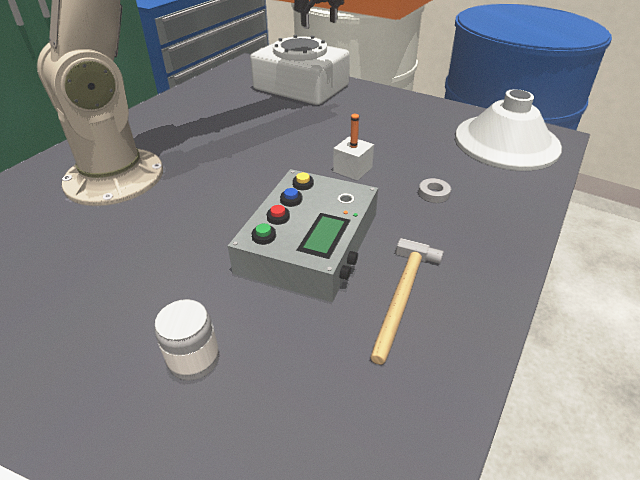

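View pics/top0.png

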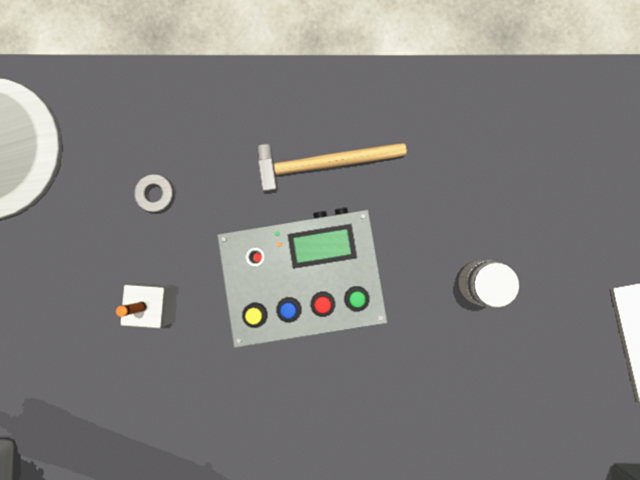

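The top view shows keys yellow (254,315), blue (289,310), red (322,305) and green (357,299). The hole is at (255,257), the stand at (143,307) and the handle top at (122,311). Next I'll measure these.

```bash
cat > m.py <<'E'
from h import *
def blobs(d,lo,hi,roi):
    h=cv2.cvtColor(d['frame'],cv2.COLOR_RGB2HSV);m=cv2.inRange(h,np.array(lo),np.array(hi))
    k=np.zeros_like(m);x0,y0,x1,y1=roi;k[y0:y1,x0:x1]=m[y0:y1,x0:x1]
    n,l,s,c=cv2.connectedComponentsWithStats(k);i=1+np.argmax(s[1:,4])
    return c[i],s[i],(l==i)
if __name__=='__main__':
    T=cam('top');S=cam('scene')
    cols={'yellow':((22,120,80),(35,255,255)),'blue':((108,120,60),(125,255,255)),'green':((50,120,60),(75,255,255)),'red':((0,180,80),(8,255,255))}
    rt={'yellow':(235,295,275,335),'blue':(270,290,308,330),'red':(305,285,340,325),'green':(340,280,375,320)}
    rs={'yellow':(285,165,320,195),'blue':(275,183,305,208),'red':(262,200,292,225),'green':(248,218,280,246)}
    P={}
    for k in cols:
        ct,st,_=blobs(T,*cols[k],rt[k]);cs,ss,_=blobs(S,*cols[k],rs[k])
        P[k]=onz(T,*ct,92)
        print(k,ct,st,P[k].round(1),'scene',cs,onz(S,*cs,90).round(1))
    h=cv2.cvtColor(T['frame'],cv2.COLOR_RGB2HSV)
    m=((h[:,:,1]<30)&(h[:,:,2]>215)).astype('uint8')
    sub=m[240:275,238:274]; ys,xs=np.nonzero(sub);e=cv2.minEnclosingCircle(np.c_[xs,ys].astype(np.float32));
    print('rim T',e,onz(T,e[0][0]+238,e[0][1]+240,72).round(1))
    h=cv2.cvtColor(S['frame'],cv2.COLOR_RGB2HSV)
    m=((h[:,:,1]<40)&(h[:,:,2]>195)).astype('uint8');sub=m[188:208,333:360];ys,xs=np.nonzero(sub)
    el=cv2.fitEllipse(cv2.convexHull(np.c_[xs,ys].astype(np.int32)));print('rim S',el,onz(S,el[0][0]+333,el[0][1]+188,72).round(1))
    # stand top
    h=cv2.cvtColor(T['frame'],cv2.COLOR_RGB2HSV)
    m=((h[:,:,2]>150)).astype('uint8');sub=m[275:340,105:180];ys,xs=np.nonzero(sub)
    r=cv2.minAreaRect(np.c_[xs,ys].astype(np.float32));print('stand',r,[onz(T,x+105,y+275,65).round(1) for x,y in cv2.boxPoints(r)])
    for x,y in [(122.5,311)]: print('htop',onz(T,x,y,145).round(1))
    ct,st,_=blobs(T,(8,200,200),(18,255,255),(105,295,135,325));print(ct,st,onz(T,*ct,145).round(1))
    ct,st,_=blobs(S,(5,150,80),(18,255,255),(340,105,370,160));print('S handle',ct,st)
    c,r=ray(S,355,116);print('S handle top',onz(S,355,116.5,145).round(1), onz(S,353.5,146,65).round(1))
    ks=['yellow','blue','red','green'];
    v=P['green']-P['yellow'];print('row len',np.linalg.norm(v),'yaw',np.degrees(np.arctan2(-v[0]*-1,-v[1]*1)))
E
python3 m.py
python3 - <<'E'
import cv2
a=cv2.imread('pics/top0.png')[230:350,100:280];b=cv2.imread('pics/scene0.png')[100:220,280:400]
cv2.imwrite('pics/c1.png',cv2.hconcat([cv2.resize(a,None,fx=2.6,fy=2.6,interpolation=2),cv2.resize(b,None,fx=2.6,fy=2.6,interpolation=2)]))
E
```

```text
yellow [253.04132231 315.60330579] [245 307  17  18 242] [474.1 122.3  92. ] scene [302.27631579 175.81578947] [471.6 125.6  90. ]
blue [287.69130435 309.96521739] [280 302  17  17 230] [484.4  63.2  92. ] scene [290.57364341 193.14728682] [485.6  62.   90. ]
green [356.86175115 298.89861751] [349 291  17  17 217] [504.8 -54.5  92. ] scene [262.775      228.49166667] [504.3 -53.6  90. ]
red [322.30526316 304.72631579] [315 297  16  16 190] [494.1   4.3  92. ] scene [277.66666667 206.33333333] [488.9  13.8  90. ]
rim T ((16.485074996948242, 16.24626922607422), 9.515074729919434) [575.6 125.2  72. ]
rim S ((12.508196830749512, 9.758695602416992), (9.726096153259277, 16.63751792907715), 91.49031829833984) [574.1 126.2  72. ]
stand ((34.100006103515625, 30.800003051757812), (45.675018310546875, 41.27360916137695), 4.763641834259033) [array([452. , 372.8,  65. ]), array([524.7, 369.6,  65. ]), array([518.9, 287.7,  65. ]), array([446.4, 291.4,  65. ])]
htop [485. 323. 145.]Traceback (most recent call last):
  File "m.py", line 29, in <module>
    ct,st,_=blobs(T,(8,200,200),(18,255,255),(105,295,135,325));print(ct,st,onz(T,*ct,145).round(1))
            ~~~~~^^^^^^^^^^^^^^^^^^^^^^^^^^^^^^^^^^^^^^^^^^^^^^
  File "m.py", line 5, in blobs
    n,l,s,c=cv2.connectedComponentsWithStats(k);i=1+np.argmax(s[1:,4])
                                                    ~~~~~~~~~^^^^^^^^^
    return _wrapfunc(a, 'argmax', axis=axis, out=out, **kwds)
    return bound(*args, **kwds)
ValueError: attempt to get argmax of an empty sequence
```

View pics/c1.png

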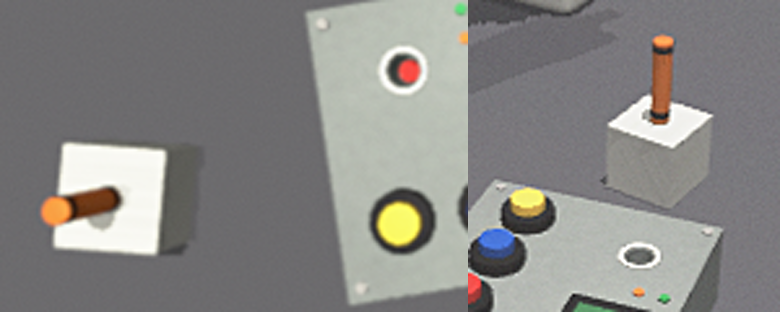

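The crops show the stylus upright, the stand's white top and the red button visible in the hole. The console's yaw comes out near 9.9° and key spacing near 60 mm, both as expected. Next I'll refine the stylus.

```bash
python3 - <<'E'
from m import *
T=cam('top');S=cam('scene')
h=cv2.cvtColor(T['frame'],cv2.COLOR_RGB2HSV)
print(h[311,118:128], h[306,150],h[306,167])
m=((h[:,:,2]>200)&(h[:,:,1]<40)).astype('uint8');n,l,s,c=cv2.connectedComponentsWithStats(m)
i=l[315,155];ys,xs=np.nonzero(l==i)
r=cv2.minAreaRect(np.c_[xs,ys].astype(np.float32));print('stand',r);print('centre',onz(T,*r[0],65).round(1));B=[onz(T,x,y,65)[:2].round(1) for x,y in cv2.boxPoints(r)];print(B)
m=((h[:,:,0]<18)&(h[:,:,1]>190)&(h[:,:,2]>190)).astype('uint8');m[:300]=0;m[322:]=0;m[:,140:]=0
ys,xs=np.nonzero(m);print('topdisc',len(xs),xs.mean(),ys.mean(),xs.min(),xs.max(),ys.min(),ys.max(),onz(T,xs.mean(),ys.mean(),145).round(1))
print('S',onz(S,355,115.8,145).round(1))
# handle axis rows in scene
h=cv2.cvtColor(S['frame'],cv2.COLOR_RGB2HSV)
for y in range(112,152,3):
    q=np.nonzero((h[y,335:375,1]>120)|(h[y,335:375,2]<50))[0]+335
    print(y,q.min() if len(q) else '',q.max() if len(q) else '')
for p in [(485,323,145),(485,323,65),(485,327,145),(485,327,65),(482,325,145)]: print(p,np.round(proj(S,p),1),np.round(proj(T,p),1))
E
```

```text
[[ 15 189 251]
 [ 15 185 249]
 [ 15 185 249]
 [ 15 183 249]
 [ 16 183 249]
 [ 16 181 249]
 [ 16 180 251]
 [ 16 181 253]
 [ 13 192 231]
 [ 13 195 135]] [ 30   7 248] [30 14 94]
stand ((141.77459716796875, 305.97955322265625), (39.38304901123047, 40.37894058227539), 5.19442892074585)
centre [485.1 325.5  65. ]
[array([452.4, 362.6]), array([523.5, 358.9]), array([518. , 288.3]), array([447.1, 292.4])]
topdisc 9 124.77777777777777 311.22222222222223 123 126 307 314 [484.7 319.3 145. ]
S [486.1 325.  145. ]
112  
115 351 358
118 353 357
121 351 357
124 351 357
127 351 357
130 351 357
133 351 357
136 351 357
139 351 356
142 351 356
145 351 356
148  
151  
(485, 323, 145) [354.1 116. ] [122.5 311. ]
(485, 323, 65) [352.8 147. ] [143.2 306.1]
(485, 327, 145) [355.  115.3] [120.  310.9]
(485, 327, 65) [353.6 146.3] [141. 306.]
(482, 325, 145) [353.4 115.4] [121.2 312.8]
```

send_rows([
  [0,0,0,-0.129],
  [0,0,0,-0.129],
  [0,0,0,-0.129],
  [0,0,0,0],
], claw=255, newtons=40)

```text
time: 0.7
tcp_pos: [235.5, 578.5, 230.4]
ee_rot: [-179.9, -0.0, -179.2]
force: [0.7, -1.1, 0.6]
gripper_width: 0.335
```

send_rows([
  [-0.02,-0.038,0,0],
  [-0.02,-0.038,0,0],
  [-0.02,-0.038,0,0],
  [-0.02,-0.038,0,0],
  [-0.02,-0.038,0,0],
  [-0.02,-0.038,0,0],
  [-0.02,-0.038,0,0],
  [-0.02,-0.038,0,0],
  [-0.02,-0.038,0.01,0],
  [-0.02,-0.038,0.02,0],
  [-0.02,-0.038,0.02,0],
  [-0.018,-0.038,0.02,0],
  [0,0,0,0],
  [0,0,0,0],
])

```text
time: 2.1
tcp_pos: [476.9, 103.2, 157.9]
ee_rot: [179.7, 0.1, 177.4]
force: [0.4, 0.7, 0.7]
gripper_width: 0.002
```

send_rows([
  [0.002,0.019,0.02,-0.045],
  [0,0,0.02,0],
  [0,0,0,0],
  [0,0,0,0],
])

```text
time: 2.5
tcp_pos: [476.5, 126.0, 119.5]
ee_rot: [179.6, 0.3, 179.7]
force: [0.6, 0.1, -0.2]
gripper_width: 0.0
```

```bash
python3 -c "
from h import *
for n in('scene','top'): cam(n,n+'1.png')
a=cv2.imread('pics/scene1.png')[90:270,220:400];b=cv2.imread('pics/top1.png')[220:360,200:400]
cv2.imwrite('pics/c2.png',cv2.hconcat([cv2.resize(a,(400,400)),cv2.resize(b,(400,280)) if 0 else cv2.resize(b,(400,400))]))"
```

```text
(no output)
```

View pics/c2.png

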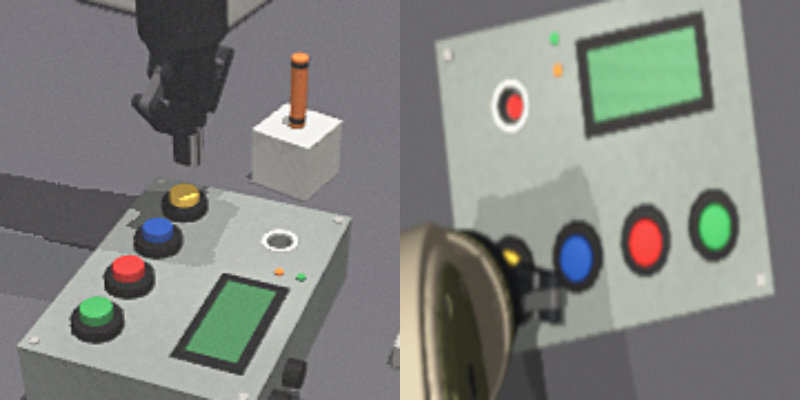

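The closed fingers are above the yellow key. I'll press down in small steps.

send_rows([
  [0.002,-0.003,0.01,0],
  [0,0,0.01,0],
  [0,0,0,0],
  [0,0,0,0],
])

```text
time: 3.0
tcp_pos: [475.6, 122.7, 99.9]
ee_rot: [179.5, 0.5, 179.6]
force: [0.5, -1.0, 0.3]
gripper_width: 0.003
```

send_rows([
  [0,0,0.005,0],
  [0,0,0.003,0],
  [0,0,0.003,0],
  [0,0,0.003,0],
  [0,0,0.003,0],
])

```text
time: 3.5
tcp_pos: [476.5, 122.9, 85.1]
ee_rot: [179.4, 0.6, 179.5]
force: [-22.4, -6.3, 55.6]
gripper_width: -0.0
```

send_rows([
  [0,0,-0.01,0],
  [0,0,-0.015,0],
  [0,0,-0.005,0],
  [0,0,0,0],
])

```text
time: 3.9
tcp_pos: [477.0, 122.8, 116.9]
ee_rot: [179.3, 0.7, 179.5]
force: [0.6, -1.0, -0.7]
gripper_width: 0.001
```

```bash
python3 -c "
from h import *
print(arm.get_obs()['force'])
for n in('scene','top'): cam(n,n+'2.png')
a=cv2.imread('pics/scene2.png')[90:270,220:400];b=cv2.imread('pics/top2.png')[220:360,200:400]
cv2.imwrite('pics/c3.png',cv2.hconcat([cv2.resize(a,(400,400)),cv2.resize(b,(400,400))]))"
```

```text
[ 0.58575063 -0.95053944 -0.73048173]
```

View pics/c3.png

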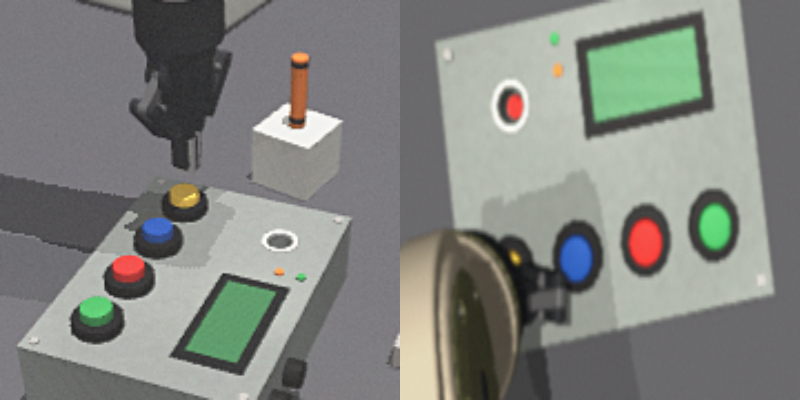

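Yellow was pressed to its stop (85 mm, then 55 N) and is up again. Next is blue, with smaller steps.

send_rows([
  [-0.004,-0.03,0,0],
  [-0.003,-0.03,0,0],
  [0,0,0,0],
  [0,0,0,0],
])

```text
time: 4.4
tcp_pos: [481.6, 61.7, 112.0]
ee_rot: [179.4, 0.4, 179.7]
force: [0.8, 0.8, -0.7]
gripper_width: 0.007
```

send_rows([
  [-0.003,0.001,0.008,0],
  [0,0,0.008,0],
  [0,0,0,0],
  [0,0,0,0],
])

```text
time: 4.8
tcp_pos: [483.8, 65.5, 92.9]
ee_rot: [179.4, 0.2, 179.9]
force: [0.1, 0.4, -0.5]
gripper_width: 0.006
```

send_rows([
  [0,0,0.003,0],
  [0,0,0.002,0],
  [0,0,0.002,0],
  [0,0,0.001,0],
])

```text
time: 5.2
tcp_pos: [484.1, 65.7, 85.9]
ee_rot: [179.4, 0.2, 179.9]
force: [-8.4, -1.4, 18.6]
gripper_width: -0.002
```

send_rows([
  [0,0,0.001,0],
])

```text
time: 5.3
tcp_pos: [484.0, 65.7, 85.9]
ee_rot: [179.4, 0.2, 179.9]
force: [-7.3, -2.8, 16.5]
gripper_width: 0.003
```

send_rows([
  [0,0,-0.01,0],
  [0,0,-0.015,0],
  [0,0,-0.01,0],
  [0,0,0,0],
])

```text
time: 5.7
tcp_pos: [484.6, 65.8, 123.1]
ee_rot: [179.3, 0.4, 179.9]
force: [-0.2, -1.3, -0.4]
gripper_width: 0.003
```

send_rows([
  [-0.007,-0.04,0,0],
  [-0.007,-0.04,0,0],
  [-0.006,-0.036,0,0],
  [0,0,0,0],
  [0,0,0,0],
  [0,0,0,0],
])

```text
time: 6.3
tcp_pos: [504.8, -51.5, 119.8]
ee_rot: [179.3, 0.3, -179.8]
force: [1.0, 1.1, -0.1]
gripper_width: -0.001
```

send_rows([
  [0,-0.003,0.01,0],
  [0,0,0.01,0],
  [0,0,0.003,0],
  [0,0,0,0],
  [0,0,0,0],
])

```text
time: 6.8
tcp_pos: [504.0, -50.1, 93.3]
ee_rot: [179.2, 0.2, -179.4]
force: [-0.3, -0.7, 0.3]
gripper_width: 0.001
```

```bash
python3 -c "
from h import *
for n in('scene','top'): cam(n,n+'3.png')
a=cv2.imread('pics/scene3.png')[120:300,200:380];b=cv2.imread('pics/top3.png')[220:360,200:400]
cv2.imwrite('pics/c4.png',cv2.hconcat([cv2.resize(a,(400,400)),cv2.resize(b,(400,400))]))"
```

```text
(no output)
```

View pics/c4.png

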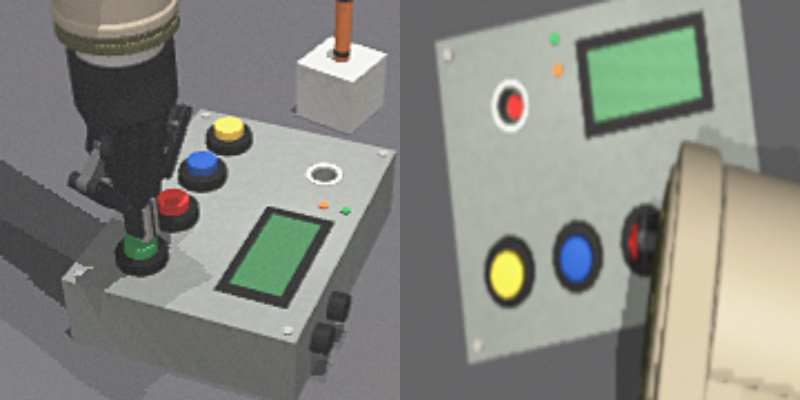

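The fingers are on the green cap, clear of red, and yellow and blue are up. I'll press.

send_rows([
  [0,-0.003,0,0],
  [0,0,0.003,0],
  [0,0,0.002,0],
  [0,0,0.002,0],
  [0,0,0.001,0],
])

```text
time: 7.4
tcp_pos: [505.1, -53.7, 86.6]
ee_rot: [179.2, 0.4, -179.5]
force: [-1.5, 0.8, 5.1]
gripper_width: -0.001
```

send_rows([
  [0,0,0.002,0],
  [0,0,0.001,0],
])

```text
time: 7.6
tcp_pos: [505.2, -53.7, 85.9]
ee_rot: [179.1, 0.4, -179.5]
force: [-9.1, 1.9, 18.0]
gripper_width: 0.003
```

send_rows([
  [0,0,-0.01,0],
  [0,0,-0.02,0],
  [0,0,-0.03,0],
  [0,0.01,-0.03,0],
  [0.002,0.03,-0.03,0],
  [0.002,0.04,0,0],
  [0.003,0.04,0,0],
  [0.003,0.04,0,0],
  [0.003,0.04,0,0],
  [0.003,0.04,0,0],
  [0.003,0.04,0,0],
  [0.002,0.04,0,0],
  [0,0.03,0,0],
  [0,0.02,0,0],
  [0,0,0,0],
  [0,0,0,0],
], claw=0)

```text
time: 9.2
tcp_pos: [480.9, 327.6, 216.3]
ee_rot: [179.1, 0.6, -179.8]
force: [-0.6, -1.2, -0.4]
gripper_width: 1.003
```

send_rows([
  [-0.004,-0.003,0.02,0],
  [0,0,0.02,0],
  [0,0,0,0],
  [0,0,0,0],
  [0,0,0,0],
])

```text
time: 9.7
tcp_pos: [487.9, 320.0, 177.3]
ee_rot: [179.1, 0.8, 179.8]
force: [0.0, 0.5, -0.3]
gripper_width: 0.999
```

```bash
python3 -c "
from h import *
print(arm.get_obs()['tcp_pos'])
for n in('scene','top'): cam(n,n+'4.png')
a=cv2.imread('pics/scene4.png')[20:240,250:470];b=cv2.imread('pics/top4.png')[200:400,60:260]
cv2.imwrite('pics/c5.png',cv2.hconcat([cv2.resize(a,(400,400)),cv2.resize(b,(400,400))]))"
```

```text
[487.94238806 320.00217479 177.32050476]
```

View pics/c5.png

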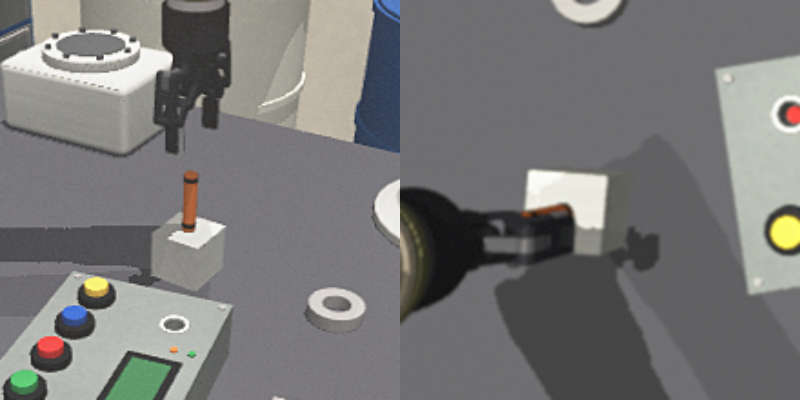

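The open fingers straddle the stylus. I'll descend.

send_rows([
  [0.002,0.004,0.01,0],
  [0,0,0.015,0],
  [0,0,0.015,0],
  [0,0,0,0],
  [0,0,0,0],
])

```text
time: 10.3
tcp_pos: [487.0, 327.6, 137.8]
ee_rot: [178.8, 1.0, 179.9]
force: [-0.1, 0.6, 0.5]
gripper_width: 1.0
```

send_rows([
  [0.001,-0.003,0.01,0],
  [0,0,0.015,0],
  [0,0,0.015,0],
  [0,0,0.006,0],
  [0,0,0,0],
  [0,0,0,0],
])

```text
time: 10.9
tcp_pos: [487.9, 326.1, 91.9]
ee_rot: [178.7, 1.2, 179.9]
force: [0.1, -0.5, 0.6]
gripper_width: 0.999
```

send_rows([
  [0.003,-0.002,0.005,0],
  [0,0,0,0],
  [0,0,0,0],
])

```text
time: 11.2
tcp_pos: [485.6, 324.5, 88.1]
ee_rot: [178.6, 1.3, 179.9]
force: [0.3, 0.4, 0.4]
gripper_width: 0.998
```

send_rows([
  [0,0,0,0],
  [0,0,0,0],
  [0,0,0,0],
  [0,0,0,0],
  [0,0,0,0],
  [0,0,0,0],
  [0,0,0,0],
  [0,0,0,0],
], claw=255, newtons=70)

```text
time: 12.0
tcp_pos: [486.0, 324.9, 89.1]
ee_rot: [178.5, 1.4, 179.9]
force: [-0.8, -0.3, 0.2]
gripper_width: 0.191
```

```bash
python3 -c "
from h import *
print(arm.get_obs())
for n in('scene','top'): cam(n,n+'5.png')
a=cv2.imread('pics/scene5.png')[60:240,270:450];b=cv2.imread('pics/top5.png')[200:400,60:260]
cv2.imwrite('pics/c6.png',cv2.hconcat([cv2.resize(a,(400,400)),cv2.resize(b,(400,400))]))"
```

```text
{'time': 12.0, 'qpos': array([-44.50320224,  21.8940996 ,   9.78380944,  97.96521156,
        -4.70435039,  58.50435014,  56.81895367]), 'joint_velocities': array([ 0.01506292,  0.0551159 ,  0.03926366, -0.03810636,  0.07979895,
        0.05286531, -0.02268102]), 'joint_efforts': array([ 6.50785063e-03, -5.74495375e+01,  2.96881780e+00, -3.29491997e+01,
       -2.65185919e-02, -2.86692772e-01,  7.63621829e-04]), 'tcp_pos': array([485.9973091 , 324.93373526,  89.10485064]), 'ee_rot': array([178.52545891,   1.41287884, 179.88593897]), 'force': array([-0.76342833, -0.27106955,  0.16685677]), 'wrist_torque': array([-0.07907794,  0.04159749,  0.02844051]), 'gripper_width': 0.19061027147193166}
```

View pics/c6.png

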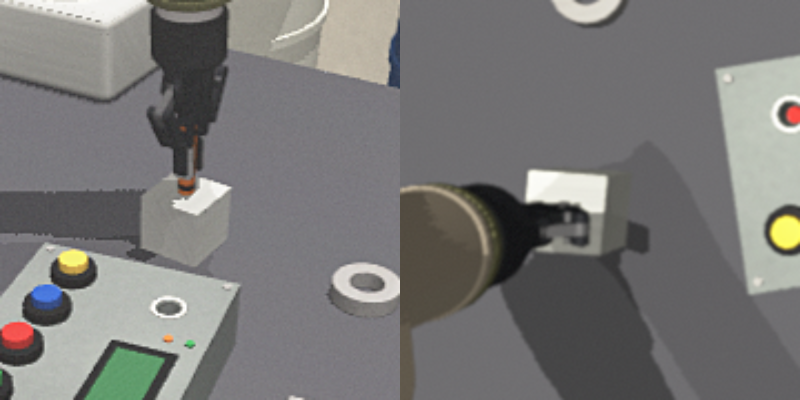

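send_rows([
  [0,0,-0.01,0],
  [-0.0005,0.0005,-0.02,0],
  [-0.0005,0.0005,-0.02,0],
  [-0.0005,0.0005,-0.02,0],
  [0,0,-0.02,0],
  [0,0,-0.02,0],
  [0,0,0,0],
  [0,0,0,0],
])

```text
time: 12.9
tcp_pos: [485.0, 323.1, 206.5]
ee_rot: [178.5, 1.5, 179.8]
force: [-0.2, -0.0, -0.7]
gripper_width: 0.195
```

```bash
python3 -c "
from h import *
print(arm.get_obs()['tcp_pos'])
for n in('scene','top'): cam(n,n+'6.png')
a=cv2.imread('pics/scene6.png')[20:220,260:460];b=cv2.imread('pics/top6.png')[200:400,60:260]
cv2.imwrite('pics/c7.png',cv2.hconcat([cv2.resize(a,(400,400)),cv2.resize(b,(400,400))]))"
```

```text
[485.03406648 323.07734034 206.48688229]
```

View pics/c7.png

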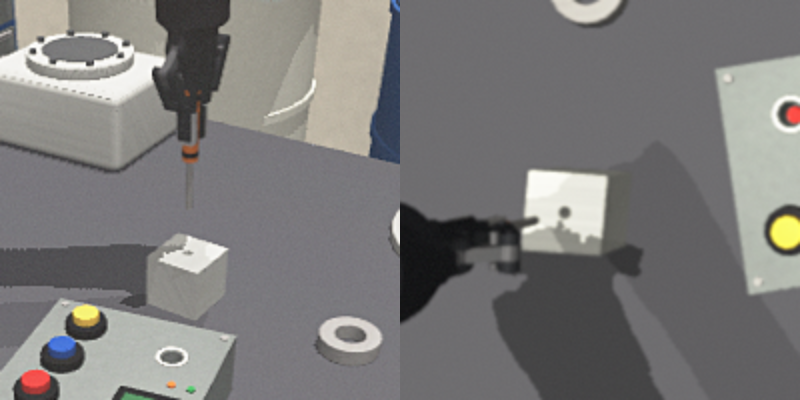

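```bash
python3 -c "
from h import *
S=cam('scene');T=cam('top')
print(onz(S,355,123.5,122),onz(T,129,309.5,122))
print(proj(S,(485,323,122)),proj(T,(485,323,122)))
print('stand hole',onz(T,142.5,306,65))
a=cv2.resize(T['frame'][285:335,100:170,::-1],None,fx=6,fy=6,interpolation=2);b=cv2.resize(S['frame'][85:135,330:380,::-1],None,fx=6,fy=6,interpolation=2)
cv2.imwrite('pics/c8.png',cv2.hconcat([a,b]))"
```

```text
[483.39018967 332.05460992 122.        ] [484.92948193 322.82340244 122.        ]
(np.float64(353.76108905580435), np.float64(125.2274213134474)) (np.float64(128.89538689749025), np.float64(309.45554273920254))
stand hole [485.11280563 324.2306976   65.        ]
```

View pics/c8.png

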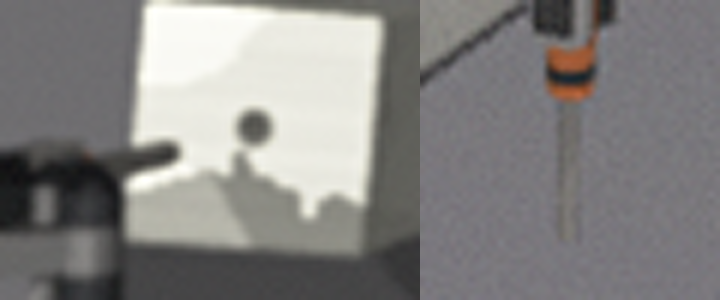

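Stylus is held upright, with the tip directly under the TCP (485, 324, 122). I'll move over the hole.

send_rows([
  [-0.01,-0.02,0,0],
  [-0.013,-0.03,0,0],
  [-0.016,-0.035,0,0],
  [-0.016,-0.035,0,0],
  [-0.016,-0.035,0,0],
  [-0.011,-0.025,0,0],
  [-0.004,-0.01,0,0],
  [0,0,0,0],
  [0,0,0,0],
])

```text
time: 14.0
tcp_pos: [568.5, 128.7, 193.7]
ee_rot: [178.9, 0.7, -179.8]
force: [-1.2, 0.8, -0.9]
gripper_width: 0.194
```

send_rows([
  [-0.006,-0.003,0.01,0],
  [0,0,0.01,0],
  [0,0,0,0],
  [0,0,0,0],
])

```text
time: 14.4
tcp_pos: [573.1, 132.2, 170.7]
ee_rot: [178.8, 0.5, -179.3]
force: [0.5, 0.6, -1.2]
gripper_width: 0.192
```

```bash
python3 -c "
from h import *
S=cam('scene');T=cam('top')
p=arm.get_obs()['tcp_pos'];q=(p[0],p[1],p[2]-84);print(p,proj(S,q),proj(T,q),'hole',proj(S,(575.2,125.2,72)),proj(T,(575.2,125.2,72)))
a=cv2.resize(T['frame'][230:290,220:290,::-1],None,fx=6,fy=6,interpolation=2);b=cv2.resize(S['frame'][155:215,320:380,::-1],None,fx=6,fy=6,interpolation=2)
cv2.imwrite('pics/c9.png',cv2.hconcat([a,b]))"
```

```text
[573.14113476 132.10090575 171.00747037] (np.float64(346.7340460869573), np.float64(190.01320601916245)) (np.float64(249.06886520330585), np.float64(257.491989672915)) hole (np.float64(345.74938909364266), np.float64(198.16228923541271)) (np.float64(254.4955187524159), np.float64(256.4570809877801))
```

View pics/c9.png

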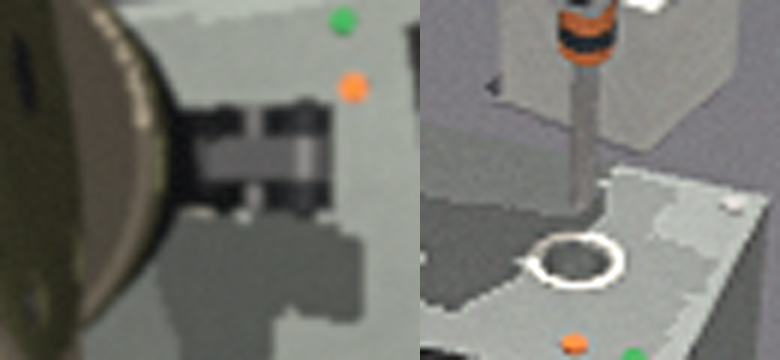

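The scene view has the tip at about (346.7,189.5), as predicted, and the hole at (346,198.5), so a small shift is left.

send_rows([
  [-0.002,-0.007,0,0],
  [0,0,0,0],
  [0,0,0,0],
])

```text
time: 14.8
tcp_pos: [575.8, 124.5, 171.7]
ee_rot: [178.7, 0.6, -179.3]
force: [-1.1, 0.2, -0.3]
gripper_width: 0.192
```

Aligned. I'll lower to tip ≈ 60 mm and check.

send_rows([
  [0,0,0.007,0],
  [0,0,0.007,0],
  [0,0,0.007,0],
  [0,0,0.006,0],
  [0,0,0,0],
])

```text
time: 15.3
tcp_pos: [575.8, 125.0, 142.0]
ee_rot: [178.7, 0.6, -179.3]
force: [0.4, -0.3, 0.3]
gripper_width: 0.194
```

```bash
python3 -c "
from h import *
S=cam('scene','s10.png')
print(arm.get_obs()['tcp_pos'],arm.get_obs()['force'])
b=cv2.resize(S['frame'][125:225,300:400,::-1],None,fx=5,fy=5,interpolation=2)
cv2.imwrite('pics/c10.png',b)"
```

```text
[576.04325207 124.97767454 142.46932168] [ 0.92408989 -0.43056236 -0.10216398]
```

View pics/c10.png

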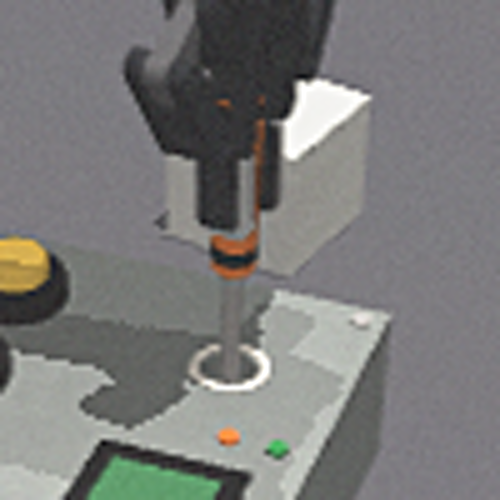

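The shaft is inside the hole and centred. I'll lower onto the button, with contact expected at TCP z≈124 and the stop at 118.

send_rows([
  [0,0,0.006,0],
  [0,0,0.006,0],
  [0,0,0.004,0],
  [0,0,0.003,0],
  [0,0,0,0],
])

```text
time: 15.85
tcp_pos: [576.9, 125.6, 122.5]
ee_rot: [178.7, 0.7, -179.3]
force: [-0.2, -0.3, 1.9]
gripper_width: 0.189
```

send_rows([
  [0,0,0.003,0],
  [0,0,0.002,0],
  [0,0,0.001,0],
])

```text
time: 16.15
tcp_pos: [577.4, 125.7, 117.7]
ee_rot: [178.7, 0.8, -179.3]
force: [-3.0, -1.0, 8.7]
gripper_width: 0.193
```

send_rows([
  [0,0,0.002,0],
  [0,0,0.002,0],
])

```text
time: 16.35
tcp_pos: [578.8, 125.7, 117.4]
ee_rot: [178.6, 1.0, -179.4]
force: [-8.0, -2.2, 19.2]
gripper_width: 0.192
```

```bash
python3 -c "
from h import *
S=cam('scene','s11.png')
o=arm.get_obs();print(o['tcp_pos'],o['force'],o['gripper_width'])
S=cam('scene');o=arm.get_obs();print(o['tcp_pos'],o['force'],o['gripper_width'])
cv2.imwrite('pics/c11.png',cv2.resize(S['frame'][100:300,220:440,::-1],None,fx=3,fy=3,interpolation=2))"
```

```text
[578.68269546 125.68498316 117.42306033] [-6.6193307  -1.45489135 16.88774497] 0.19307684524424656
[578.5781565  125.65607313 117.42548664] [-6.58586214 -1.8723819  17.21999051] 0.1934705588282446
```

View pics/c11.png

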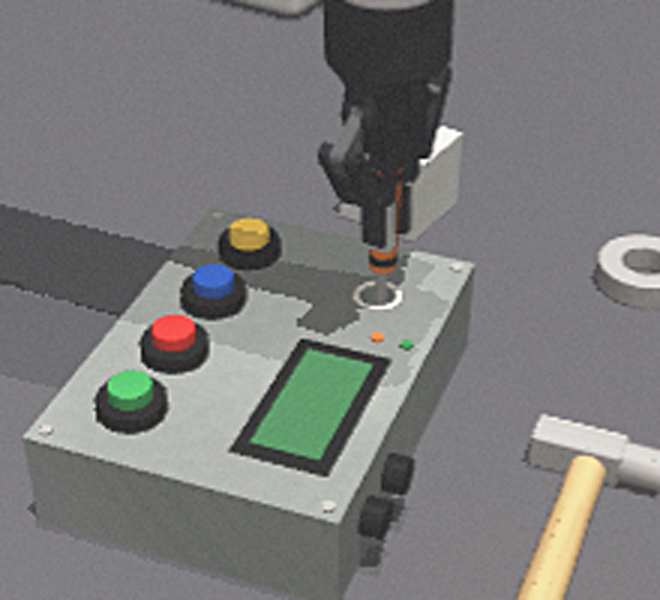

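All four keys are up and the stylus is held in the hole. The vertical push is a steady 17 N, against 5.4 N needed, and TCP z of 117.4 is about 6 mm below contact. I'm handing in.

```bash
python3 -c "
from h import *
print(arm.finish_job());o=arm.get_obs();print(o['time'],o['tcp_pos'],o['force'],o['gripper_width'])"
```

```text
the job is handed in; nothing more can be done
None
the job is handed in; nothing more can be done
```

I pressed yellow, blue and green in that order. I then took the stylus from the stand, put it through the white-rimmed hole, and handed the job in with the red reset button held down. It was handed in at about 16.5 s of the 64 s allowed; no verdict was reported.

- **Keys:** each press went to about the 86 mm stop height, with 55 N on yellow and about 18 N on blue and green, against the 5 N needed. The red key was not touched. In the last picture all four keys are up.
- **Yellow press:** the 55 N came from pressing with the closed fingertips. It is over the 40 N limit, which is stated for the arm and the gripper's body, and well under the 120 N wrist limit. I used smaller steps on the other two keys.
- **Reset button:** the last readings were a steady 17 N or so downward, against the 5.4 N needed to reach the stop. TCP height was 117.4 mm against 118 mm expected at the stop.
- **Stylus:** the grip held steady at an opening of about 0.19. The tool had drifted about 3 mm in x from the hole's centre, less than the 7 mm of clearance. The sideways force of about 7 N is in about the same proportion to the downward force as in the key presses, so I put it down to the arm giving way rather than the shaft touching the wall.
- **Bystanders:** the arm did not go near the can, the bearing or the hammer. The last picture shows the bearing and the hammer; I did not measure any of the three again.

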